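Stand the relief tile in the spring clamp

TASK

The arched blue relief tile is leaning on the wooden rest; stand it in the spring clamp so that it can be worked on: arch up, upright, about midway along the jaws and pressed fully home onto the slot floor. The sprung orange jaw has to be pushed aside by the tile, so press it down firmly but never force it, and leave the two glaze jars and the orange maquette where they are.

Things in the scene. Friction and masses are not known exactly. Their poses are not given: they have to be found in the camera images.
- tile: Terracotta relief tile, blue glazed faces (both alike), 10 mm thick (x), 60 mm wide (y), 120 mm tall (z): straight sides to 90 mm, then a half-round arch of 30 mm radius. About 0.13 kg. Origin: middle of its unglazed foot edge; z runs from foot to arch. At the start it lies back on the rest, its arch leaning 30 degrees from vertical towards the rest's -x side.
- tile_top (a point): Crown of the tile's arch, 120 mm from the foot along the tile's z.
- rest: Fixed plywood easel, base 120 x 90 mm, about 95 mm high. Its sloped back board supports only the lowest 49 mm of the tile's length; above that both faces are free. The tile's foot stands on a ledge at x = +20 mm, z = 45 mm. Origin at the underside, 5 mm to +x of the base's middle; the tile leans to -x.
- clamp: Fixed grey block, 130 (x) x 110 (y) x 18 mm high, with a slot 80 mm long along y: fixed steel fence on +x (inner face x = +5 mm), sprung orange jaw on -x. Both rise 45 mm over the slot floor, straight for 25 mm, then flared out 20 degrees (mouth x = -9 to +12 mm at z = 63 mm). Origin at the underside, below the slot; a seated tile's middle plane is x = 0, faces square to x.
- slot_floor (a point): Middle of the slot floor on the clamp, 18 mm above the clamp's underside, axes as the clamp's: where the middle of the tile's foot belongs.
- jaw (a joint): Travel of the orange jaw away from the fence, m: 0 at rest (slot 7 mm wide), 0.003 with the tile in, 0.012 at most. The spring pushes with 6 N at rest and 1.2 N more per mm; pushing the tile down past the flare takes roughly 5 to 20 N.
- jaw_top (a point): Middle of the jaw's upper end, 45 mm above the slot floor, in the plane of the jaw's straight face.
- jar_blue: Closed glaze jar, blue label, white cap, 58 mm across, 85 mm high, origin under its middle. Leave alone.
- jar_pink: Closed glaze jar, pink label, blue cap, 58 mm across, 85 mm high, origin under its middle. Leave alone.
- maquette: Small orange abstract figure on a round dark wooden base, 60 mm across, 90 mm high, origin under its middle. Leave alone.
Mind the look-alikes: they are no part of the job. There is more than one size of the clamp; the job needs the largest.

How it is judged:
By the outcome, as a careful person would: the job done as asked, in the order asked, and still so for the second after the job is handed in, with the robot touching nothing.
It also fails if it takes over 67 s, if anything falls off the work surface, if the arm or the gripper's body presses on something with over 40 N, if the wrist force passes 120 N, or if a joint passes its speed limit or range.

ROBOT

A 6-joint arm with a two-finger parallel gripper is mounted at the origin on the work surface. World frame = base frame: x ahead of the robot, y to its left, z up, the work surface at z = 0. Lengths are in m, angles in degrees, forces in N, time in s.
With the tool pointing down it reaches from about 0.275 to 1 m from the base axis. Payload 8.4 kg.
Tool frame: the origin (TCP) lies at the very end of the fingers, on their centre line; the grasp point (between the pads) lies 19 mm behind it; z points along the fingers, y is the line along which they close (so a half turn about z gives the same grasp; the last joint's range is limited). The gripper opens to 85 mm and grips with 20 to 120 N. Pads are 22 mm wide; open, the fingers measure 114 mm over their backs; the gripper's body (76 mm by 85 mm) begins 54 mm behind the grasp point. The pads swing forward as they close: fully open they stand 13 mm farther back than shut.
Start: joints at [-63.22, 20.225, 93.587, -0, 66.188, -0.138], TCP at [0.283, -0.557, 0.231] pointing down, gripper open.
Joint ranges: [-150.9, 150.9], [-52.94, 120.26], [3.33, 152.33], [-74.26, 254.26], [0, 154.13], [-172.89, 172.89]. Speed limits (degrees/s): [127.2, 127.2, 159.86, 180, 180, 180].

INTERFACE

Orientations are given as [roll, pitch, yaw] about the fixed x, y, z axes, in that order (R = Rz(yaw) Ry(pitch) Rx(roll)).
In Python, from workcell import sense, get_image, ticket, regions_of, spot_point gives the robot as it stands.
- The arm moves only by the tool move_arm, never from a script. Its argument "plan" is a list of rows, each an object of numbers: "x", "y", "z": the shift along the tool's x, y, z in units of 750 mm (1.0 is 750 mm); "ax", "ay", "az": the turn, a rotation vector about the tool's x, y, z in units of pi/2 rad (1.0 is pi/2 rad); "claw": the finger opening in mm, from 0 to 85.4. A call has 1 to 20 rows; each row is the pose to reach, as a shift and turn from the pose commanded when the call began, along the tool's axes at that moment; what a row does not reach only later rows make up. A row lasts 1/12 s, in which the tool goes at most 41.7 mm and 7.16 degrees, less where a joint would pass 70% of its speed; a pose out of reach is approached as far as the arm can. A call with a number of a shift or a turn outside -1 to 1 is refused whole. A call with a gripper value outside its range is refused whole. The fingers move at their own pace and stop on an object; the grip force is fixed at half the most. Time passes only in rows, so rows that repeat a pose let the fingers close. It gives the time, the measured TCP pose, the force, the opening and the grip force at its end, in the units of the state.
- sense(): the state, without advancing time (a new reading comes with each control period).
- get_image(name): name is "side" or "top"; returns a dict with "img" (480x640x3 uint8, blue, green, red), "fx", "fy", "cx", "cy" (pixels), "cam_to_world" (4x4, takes a point from camera to world coordinates). Camera axes: x right, y up, looking along -z (the intrinsics and any distortion apply to the point x, -y, -z); pixel columns grow to the right and rows downward; lengths in m; the calibration is good to about 2 mm. A picture is of the moment at which its call begins. There is no depth.
- ticket.hand_in(): hands the job in; it is judged then, once.
Trained networks look in a picture, given as the dict that the camera call returned (one of the last four; its "shot" number tells which), for a name from the list of things; names that differ only in an ending like _2 or _b are one class to them, and where a whole thing is asked for, a point or a joint stands for the part that bears it (a point fixed in the world has none). Each returns a list of dicts, best first, with "confidence" (0 to 1); they miss things now and then, are a little off and sometimes report something else, mostly with a low value. They report only what shows in the picture. A call takes as long as a camera call. They do not tell look-alikes from the thing itself.
- regions_of(picture, query): "mask" (480x640 bool, what is visible of it) and "xy" ([column, row] as shares, 0 to 1, of the picture: columns of its width, rows of its height, amid what is visible of it).
- spot_point(picture, query): "xy" ([column, row] as shares, 0 to 1, of the picture: columns of its width, rows of its height: a listed point, or the origin of a listed thing).
The state is a dict: "t": time; "q": joint angles; "dq": joint speeds; "effort": joint torques, N m; "ee_pos": TCP position; "orientation": TCP orientation; "contact_force": force on the tool from outside, world axes, zero at the start; "ft_torque": the same for the moment, N m; "finger_gap": finger opening in m; "grip_force": force on a finger pad.
Only numpy, scipy, OpenCV 4.12 (cv2) and the standard library are available. Lean on these libraries where they do the work, as an engineer would, in place of code of your own. Each camera call takes 0.05 s, during which the arm holds its last target. There are 200 camera calls.

## Working session

There is one attempt and no reset: what is moved stays moved. The work goes in short steps, Python scripts to look and compute and a tool call to move; the robot and the scene stay as the last step left them, time stands still between calls to the robot, and variables do not carry over. Pictures are saved under pics/ and viewed, at most 10 in all, crops included, and the job is handed in when it is done.

Besides the shell and the picture viewer there is one more tool, called after "Request:" by a JSON object that holds its "name" and its "arguments". move_arm: Moves the arm, as the interface text tells. Shifts and turns lie within -1 to 1; 1 stands for 750 mm of shift or pi/2 rad of turn. Its arguments: {"type":"object","properties":{"plan":{"type":"array"}},"required":["plan"]}

```bash
mkdir -p pics; cat > h.py <<'E'
import numpy as np, cv2
from workcell import sense, get_image, ticket, regions_of, spot_point
def ray(p,xy,share=True):
    u,v=(xy[0]*640,xy[1]*480) if share else xy
    d=np.array([(u-p['cx'])/p['fx'],-(v-p['cy'])/p['fy'],-1.])
    M=np.array(p['cam_to_world']); d=M[:3,:3]@d
    return M[:3,3],d/np.linalg.norm(d)
def tri(r1,r2):
    (a,u),(b,v)=r1,r2
    A=np.stack([u,-v],1); s=np.linalg.lstsq(A,b-a,rcond=None)[0]
    P,Q=a+s[0]*u,b+s[1]*v
    return (P+Q)/2,np.linalg.norm(P-Q)
def proj(p,X):
    M=np.linalg.inv(np.array(p['cam_to_world'])); c=M[:3,:3]@np.asarray(X)+M[:3,3]
    return p['cx']+p['fx']*c[0]/-c[2], p['cy']-p['fy']*c[1]/-c[2]
def atz(r,z):
    o,d=r; return o+d*(z-o[2])/d[2]
E
python3 - <<'E'
from h import *
np.set_printoptions(precision=4,suppress=True)
P={}
for n in('side','top'):
    p=P[n]=get_image(n); cv2.imwrite(f'pics/{n}0.png',p['img'])
    print(n,{k:v for k,v in p.items() if k!='img'})
    for q in('tile','tile_top','rest','clamp','slot_floor','jaw_top','jar_blue','jar_pink','maquette'):
        print(q,[(np.round(np.array(r['xy'])*[640,480],1),round(r['confidence'],2)) for r in spot_point(p,q)[:4]])
    for q in('tile','clamp','rest'):
        print('reg',q,[(np.round(np.array(r['xy'])*[640,480],1),int(r['mask'].sum()),round(r['confidence'],2)) for r in regions_of(p,q)[:4]])
print(sense())
E
```

```text
side {'fx': 621.2366413631128, 'fy': 621.2366413631128, 'cx': 322.9286329108914, 'cy': 232.29440931122966, 'cam_to_world': array([[-0.846 ,  0.3601, -0.3932,  0.1106],
       [-0.533 , -0.5877,  0.6087,  0.6823],
       [-0.0119,  0.7246,  0.6891,  0.9682],
       [ 0.    ,  0.    ,  0.    ,  1.    ]]), 'shot': 1}
tile [(array([276.3, 369.9]), 0.89)]
tile_top [(array([303.9, 351.8]), 0.67)]
rest [(array([290.4, 393.6]), 0.79)]
clamp [(array([399.2, 215.1]), 0.87), (array([305.5, 232.8]), 0.74), (array([376.1, 261.5]), 0.6), (array([293.1, 391.7]), 0.27)]
slot_floor [(array([305.7, 231.2]), 0.75), (array([396.2, 208.8]), 0.7), (array([376.3, 254.5]), 0.65)]
jaw_top [(array([378.5, 244.5]), 0.74), (array([306.3, 218.2]), 0.72), (array([397.2, 201.8]), 0.56)]
jar_blue [(array([245.2, 279.4]), 0.63)]
jar_pink [(array([308.8, 301.2]), 0.76)]
maquette [(array([395.7, 323.2]), 0.59)]
reg tile [(array([287. , 361.7]), 453, 0.92)]
reg clamp [(array([382.9, 259.4]), 2824, 0.94), (array([398.3, 214.8]), 1230, 0.88), (array([291.5, 359.8]), 523, 0.75), (array([308.8, 232.9]), 1227, 0.57)]
reg re
[... 936 characters left out ...]
tile [(array([185.6, 287.3]), 1263, 0.68)]
reg clamp [(array([364.6, 196.1]), 1568, 0.91), (array([371.1, 274.8]), 3219, 0.85), (array([444.2, 261.5]), 1633, 0.67)]
reg rest [(array([210. , 282.6]), 1430, 0.78)]
{'t': 1.3, 'q': array([-63.2191,  20.2254,  93.5878,   0.0017,  66.1887,  -0.1409]), 'dq': array([ 0.0369,  0.0241, -0.0623, -0.001 ,  0.0241, -0.0587]), 'effort': array([  0.0017, -60.5166, -34.2443,   0.0001,   0.001 ,   0.0001]), 'ee_pos': array([ 0.283 , -0.5573,  0.2313]), 'orientation': array([-179.9982,   -0.0016,   26.9211]), 'contact_force': array([0.3161, 0.3221, 0.7102]), 'ft_torque': array([ 0.0271, -0.068 ,  0.0518]), 'grip_force': 0.0, 'finger_gap': 0.08523554211567712}
```

View pics/side0.png

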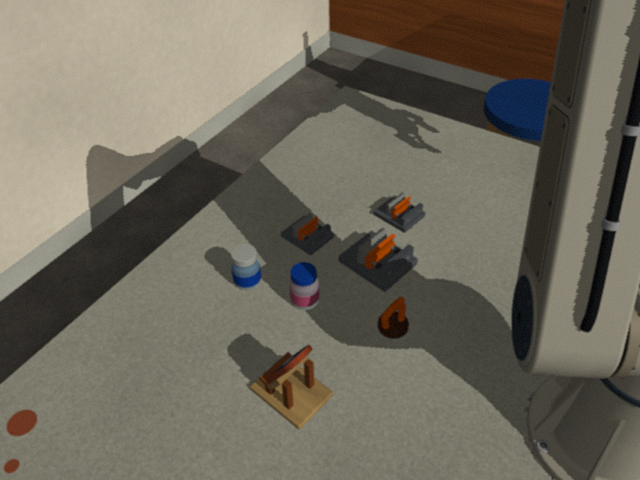

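View pics/top0.png

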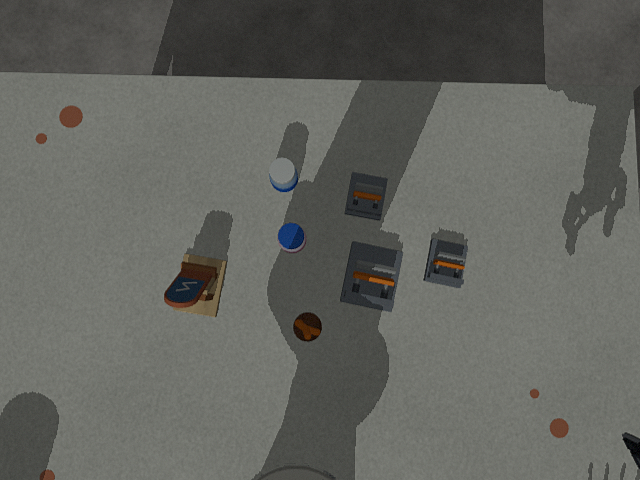

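The two pictures show three clamps. In the top view they are at (371,274), (365,196) and (446,261); in the side view they are at (380,260), (308,233) and (399,213). The one at top (371,274) / side (380,260) is clearly the largest (about 55x65 px against 38x45), so it fits the description. The tile leans on the rest at top (185,287) / side (287,362). Next I'll confirm the clamp in an enlarged crop.

```bash
python3 - <<'E'
from h import *
np.set_printoptions(precision=4,suppress=True)
s=get_image('side');t=get_image('top')
def c(p,u,v,w,h): return cv2.resize(p['img'][v:v+h,u:u+w],(400,300),interpolation=cv2.INTER_CUBIC)
im=np.vstack([np.hstack([c(t,150,240,100,75),c(t,325,235,100,75)]),np.hstack([c(s,240,340,120,90),c(s,325,215,120,90)])])
cv2.imwrite('pics/crop.png',im)
def g(q): return {n:[np.array(r['xy']) for r in spot_point(p,q)] for n,p in(('s',s),('t',t))}
for q in('tile','tile_top','rest','clamp','slot_floor','jaw_top','jar_blue','jar_pink','maquette'):
    d=g(q)
    for a in d['s']:
        for b in d['t']:
            X,e=tri(ray(s,a),ray(t,b))
            if e<.02: print(q,X,round(e,4),np.round(b*[640,480]))
# block sizes
for n,p in(('s',s),('t',t)):
  for q in('clamp','rest','tile'):
    for r in regions_of(p,q)[:4]:
        m=r['mask'].astype(np.uint8); print(n,q,round(r['confidence'],2),cv2.boundingRect(m),cv2.minAreaRect(cv2.findNonZero(m)))
E
```

```text
tile [0.5177 0.1997 0.0499] 0.0076 [198. 272.]
tile_top [0.4553 0.2129 0.1556] 0.0015 [173. 304.]
rest [ 0.492   0.2023 -0.0128] 0.0008 [204. 284.]
clamp [ 0.5141 -0.1524  0.0103] 0.0037 [370. 274.]
clamp [ 0.5469 -0.3136 -0.0066] 0.0056 [444. 262.]
clamp [ 0.683  -0.1432  0.0075] 0.0119 [367. 198.]
slot_floor [ 0.6839 -0.1388  0.0128] 0.01 [365. 197.]
slot_floor [ 0.5476 -0.3116  0.0126] 0.0033 [446. 260.]
slot_floor [ 0.519  -0.157   0.0173] 0.0056 [372. 271.]
jaw_top [ 0.5401 -0.3141  0.0529] 0.0015 [452. 262.]
jaw_top [ 0.5164 -0.1545  0.0582] 0.0014 [374. 273.]
jaw_top [ 0.6866 -0.143   0.0494] 0.0025 [369. 191.]
jaw_top [ 0.5144 -0.1655 -0.004 ] 0.0093 [374. 273.]
jar_blue [0.7213 0.0342 0.0002] 0.0016 [284. 178.]
jar_pink [0.5792 0.0196 0.0154] 0.0008 [289. 243.]
maquette [ 0.4001 -0.0228  0.0028] 0.0099 [307. 326.]
s clamp 0.71 (280, 213, 55, 43) ((308.08551025390625, 234.01116943359375), (36.94847106933594, 45.72830581665039), 52.43141174316406)
s clamp 0.69 (338, 229, 79, 63) ((379.1225280761719, 257.00347900390625), (67.79801940917969, 55.28565216064453), 35.31121444702148
[... 416 characters left out ...]
192298889160156), 51.34019470214844)
t clamp 0.94 (340, 242, 63, 70) ((371.5592956542969, 276.0467529296875), (53.72425079345703, 62.67266082763672), 11.689369201660156)
t clamp 0.8 (345, 173, 41, 46) ((365.23089599609375, 195.66302490234375), (35.504520416259766, 42.84866714477539), 10.784297943115234)
t clamp 0.76 (424, 238, 44, 50) ((445.7919921875, 262.64398193359375), (38.818138122558594, 43.91637420654297), 10.30484676361084)
t rest 0.89 (173, 252, 54, 65) ((199.35873413085938, 284.5155029296875), (44.53133773803711, 58.84572219848633), 10.840304374694824)
t tile 0.78 (164, 269, 48, 40) ((186.3240203857422, 287.160888671875), (33.345699310302734, 48.93760299682617), 31.607501983642578)
```

View pics/crop.png

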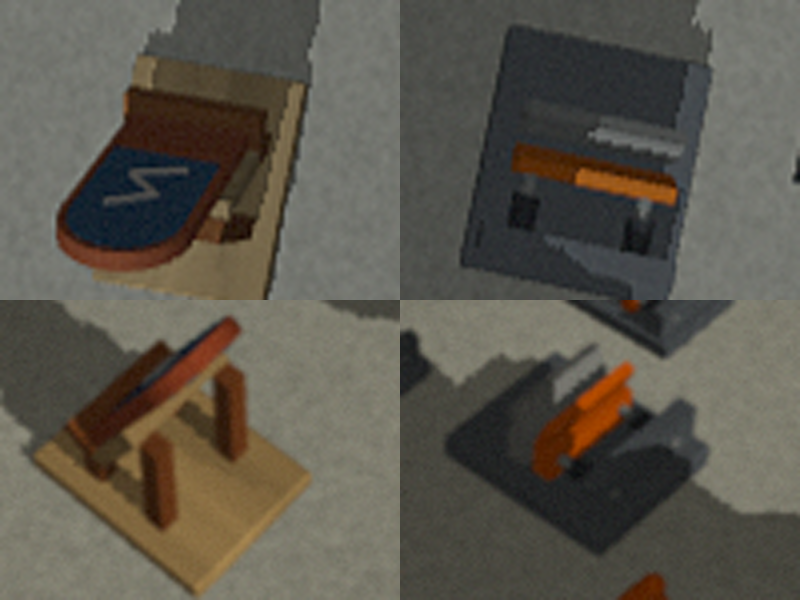

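The crop confirms it: the upper right and lower right panels show the large clamp, with the grey fence on the far (+x) side and the orange jaw on the near side. The upper left and lower left panels show the tile leaning towards -x on the rest. Next I'll fit the poses to the silhouettes.

```bash
cat > fit.py <<'E'
from h import *
from scipy.optimize import minimize
def T(x,y,yaw):
    c,s=np.cos(yaw),np.sin(yaw); return lambda P:(np.asarray(P)@np.array([[c,s,0],[-s,c,0],[0,0,1]]))+[x,y,0]
def box(x0,x1,y0,y1,z0,z1): return np.array([[a,b,c] for a in(x0,x1) for b in(y0,y1) for c in(z0,z1)])/1000
def sil(p,parts,tf,k=4):
    m=np.zeros((480*k,640*k),np.uint8)
    for q in parts:
        uv=np.array([proj(p,X) for X in tf(q)])
        cv2.fillConvexPoly(m,cv2.convexHull(np.round((uv+.5)*k).astype(np.int32)),1)
    return cv2.resize(m.astype(np.float32),(640,480),interpolation=cv2.INTER_AREA)
def fit(views,parts,x0):
    def cost(v):
        r=0
        for p,m in views:
            s=sil(p,parts,T(v[0]/100,v[1]/100,v[2]/10)); r+=np.abs(s-m).sum()/m.sum()
        return r
    v=np.array([x0[0]*100,x0[1]*100,x0[2]*10])
    sx=np.vstack([v,v+[1,0,0],v+[0,1,0],v+[0,0,1]])
    o=minimize(cost,v,method='Nelder-Mead',options=dict(initial_simplex=sx,xatol=.005,fatol=1e-4))
    return o.x[0]/100,o.x[1]/100,np.degrees(o.x[2]/10),round(o.fun,3)
CL=[box(-65,65,-55,55,0,18),np.array([[x,y,z] for x,z in((5,18),(5,43),(12,63),(15,63),(8,18)) for y in(-40,40)])/1000,
    np.array([[x,y,z] for x,z in((-2,18),(-2,43),(-9,63),(-12,63),(-8,18)) for y in(-40,40)])/1000]
def tilepts():
    th=np.linspace(0,np.pi,13); yz=[(30,0),(-30,0)]+[(30*np.cos(a),90+30*np.sin(a)) for a in th]
    R=cv2.Rodrigues(np.array([0,-np.pi/6,0]))[0]
    P=np.array([[x,y,z] for x in(-5,5) for y,z in yz])/1000
    return P@R.T+[.020,0,.045]
E
python3 - <<'E'
from fit import *
s=get_image('side');t=get_image('top')
def best(p,q,near):
    r=[(np.hypot(*(np.array(r['xy'])*[640,480]-near)),r) for r in regions_of(p,q)]
    return min(r,key=lambda a:a[0])[1]['mask'].astype(np.float32)
cs,ct=best(s,'clamp',(380,258)),best(t,'clamp',(371,275))
ts,tt=best(s,'tile',(288,362)),best(t,'tile',(186,287))
rs,rt=best(s,'rest',(294,390)),best(t,'rest',(203,284))
x0=(.515,-.155,-.19)
for n,v in(('both',[(s,cs),(t,ct)]),('top',[(t,ct)]),('side',[(s,cs)])): print('clamp',n,fit(v,CL,x0))
TP=[tilepts()]
x0=(.495,.2,-.18)
for n,v in(('both',[(s,ts),(t,tt)]),('top',[(t,tt)])): print('tile',n,fit(v,TP,x0))
RT=[box(-65,55,-45,45,0,10)]+TP
u=lambda a,b:np.maximum(a,b)
for n,v in(('both',[(s,u(ts,rs)),(t,u(tt,rt))]),('top',[(t,u(tt,rt))]),('side',[(s,u(ts,rs))])): print('rest',n,fit(v,RT,x0))
for b,tp in(((309,386.5),(309,362)),((288,406),(287,381))):
    X=atz(ray(s,b,False),.01); o,d=ray(s,tp,False); k=((X-o)[:2]@d[:2])/(d[:2]@d[:2]); print('post',X,o+k*d)
E
```

```text
clamp both (np.float64(0.5135807729569156), np.float64(-0.15403051366168452), np.float64(-10.821503711578307), np.float64(0.108))
clamp top (np.float64(0.5122008275237138), np.float64(-0.15399977352466185), np.float64(-10.798742522315619), np.float64(0.032))
clamp side (np.float64(0.5143800807276143), np.float64(-0.1534044905915243), np.float64(-10.826006041062536), np.float64(0.067))
tile both (np.float64(0.4956018163942092), np.float64(0.20536483174629105), np.float64(-8.696347132368402), np.float64(0.131))
tile top (np.float64(0.4950829836274017), np.float64(0.20498308151163702), np.float64(-8.388330278290825), np.float64(0.032))
rest both (np.float64(0.49595936535137597), np.float64(0.20470475342466188), np.float64(-9.738817267928985), np.float64(0.121))
rest top (np.float64(0.4950091873077453), np.float64(0.20520115080270102), np.float64(-8.837066580323777), np.float64(0.025))
rest side (np.float64(0.496850581246038), np.float64(0.20530015425008158), np.float64(-9.633524726825648), np.float64(0.079))
post [0.46670111 0.1849347  0.01      ] [0.46503392 0.18374953 0.0847225 ]
post [0.47637325 0.23661793 0.01      ] [0.47462505 0.23519466 0.08688429]
```

```bash
cat > go.py <<'E'
from fit import *
from scipy.spatial.transform import Rotation as Ro
np.set_printoptions(precision=4,suppress=True)
REST=(.4958,.205,np.radians(-9.0)); CLAMP=(.5132,-.1540,np.radians(-10.8))
def rz(a): return Ro.from_euler('z',a).as_matrix()
def restpose(l):
    B=rz(REST[2]); tz=B@[-.5,0,3**.5/2]; tx=B@[3**.5/2,0,.5]; ty=B@[0,1,0]
    return T(*REST)(np.array([[.02,0,.045]]))[0]+l*tz, np.stack([ty,tx,-tz],1)
def clamppose(h,dx=0,dy=0): # TCP at height h over world 0
    B=rz(CLAMP[2]); p=T(*CLAMP)(np.array([[dx,dy,h]]))[0]
    return p,np.stack([B[:,1],B[:,0],[0,0,-1]],1)
def cmd(p,R,ref=None):
    s=sense(); p0,R0=ref or (s['ee_pos'],Ro.from_euler('xyz',s['orientation'],degrees=True).as_matrix())
    d=R0.T@(p-p0)/.75; w=Ro.from_matrix(R0.T@R).as_rotvec()/(np.pi/2)
    print('shift',d,'turn',w,'mm',np.linalg.norm(d)*750)
E
python3 - <<'E'
from go import *
cmd(*restpose(.176)); print(restpose(.066),restpose(.176)[0],clamppose(.2)[0])
E
```

```text
shift [ 0.6398 -0.831   0.0452] turn [-0.308   0.1572 -0.5867] mm 787.2701734787934
(array([0.483 , 0.207 , 0.1022]), array([[ 0.1564,  0.8554,  0.4938],
       [ 0.9877, -0.1355, -0.0782],
       [ 0.    ,  0.5   , -0.866 ]])) [0.4286 0.2156 0.1974] [ 0.5132 -0.154   0.2   ]
```

Request:
{"name": "move_arm", "arguments": {"plan": [{"x": 0.64,"y": -0.831,"z": 0.045,"ax": 0,"ay": 0,"az": 0,"claw": 32},{"x": 0.64,"y": -0.831,"z": 0.045,"ax": -0.308,"ay": 0.157,"az": -0.587,"claw": 32},{"x": 0.64,"y": -0.831,"z": 0.045,"ax": -0.308,"ay": 0.157,"az": -0.587,"claw": 32},{"x": 0.64,"y": -0.831,"z": 0.045,"ax": -0.308,"ay": 0.157,"az": -0.587,"claw": 32},{"x": 0.64,"y": -0.831,"z": 0.045,"ax": -0.308,"ay": 0.157,"az": -0.587,"claw": 32},{"x": 0.64,"y": -0.831,"z": 0.045,"ax": -0.308,"ay": 0.157,"az": -0.587,"claw": 32},{"x": 0.64,"y": -0.831,"z": 0.045,"ax": -0.308,"ay": 0.157,"az": -0.587,"claw": 32},{"x": 0.64,"y": -0.831,"z": 0.045,"ax": -0.308,"ay": 0.157,"az": -0.587,"claw": 32},{"x": 0.64,"y": -0.831,"z": 0.045,"ax": -0.308,"ay": 0.157,"az": -0.587,"claw": 32},{"x": 0.64,"y": -0.831,"z": 0.045,"ax": -0.308,"ay": 0.157,"az": -0.587,"claw": 32},{"x": 0.64,"y": -0.831,"z": 0.045,"ax": -0.308,"ay": 0.157,"az": -0.587,"claw": 32},{"x": 0.64,"y": -0.831,"z": 0.045,"ax": -0.308,"ay": 0.157,"az": -0.587,"claw": 32},{"x": 0.64,"y": -0.831,"z": 0.045,"ax": -0.308,"ay": 0.157,"az": -0.587,"claw": 32},{"x": 0.64,"y": -0.831,"z": 0.045,"ax": -0.308,"ay": 0.157,"az": -0.587,"claw": 32},{"x": 0.64,"y": -0.831,"z": 0.045,"ax": -0.308,"ay": 0.157,"az": -0.587,"claw": 32},{"x": 0.64,"y": -0.831,"z": 0.045,"ax": -0.308,"ay": 0.157,"az": -0.587,"claw": 32},{"x": 0.64,"y": -0.831,"z": 0.045,"ax": -0.308,"ay": 0.157,"az": -0.587,"claw": 32},{"x": 0.64,"y": -0.831,"z": 0.045,"ax": -0.308,"ay": 0.157,"az": -0.587,"claw": 32},{"x": 0.64,"y": -0.831,"z": 0.045,"ax": -0.308,"ay": 0.157,"az": -0.587,"claw": 32},{"x": 0.64,"y": -0.831,"z": 0.045,"ax": -0.308,"ay": 0.157,"az": -0.587,"claw": 32}]}}

```text
t: 4.67
ee_pos: [0.4045, 0.0906, 0.2006]
orientation: [150.0, 0.0, 81.0]
contact_force: [1.4, -1.4, 0.5]
finger_gap: 0.0323
grip_force: 0.0
```

```bash
python3 - <<'E'
from go import *
cmd(*restpose(.176)); print(sense()['dq'])
E
```

```text
shift [0.1697 0.0028 0.0065] turn [ 0.0001  0.0004 -0.0003] mm 127.41397495790648
[ 82.7431  32.0396 -21.6298 -57.6697  24.2415 125.1372]
```

Request:
{"name": "move_arm", "arguments": {"plan": [{"x": 0.0},{"x": 0.0},{"x": 0.0}]}}

```text
invalid input at $.plan[0]: expected keys x, y, z, ax, ay, az, claw
```

```bash
python3 - <<'E'
from go import *
cmd(*restpose(.176)); print(sense()['dq'])
E
```

```text
shift [0.1697 0.0028 0.0065] turn [ 0.0001  0.0004 -0.0003] mm 127.41397495790648
[ 82.7431  32.0396 -21.6298 -57.6697  24.2415 125.1372]
```

Request:
{"name": "move_arm", "arguments": {"plan": [{"x": 0.1,"y": 0,"z": 0,"ax": 0,"ay": 0,"az": 0,"claw": 32},{"x": 0.1,"y": 0,"z": 0,"ax": 0,"ay": 0,"az": 0,"claw": 32},{"x": 0.1,"y": 0,"z": 0,"ax": 0,"ay": 0,"az": 0,"claw": 32},{"x": 0.1,"y": 0,"z": 0,"ax": 0,"ay": 0,"az": 0,"claw": 32},{"x": 0.1,"y": 0,"z": 0,"ax": 0,"ay": 0,"az": 0,"claw": 32}]}}

```text
t: 5.08
ee_pos: [0.4157, 0.1636, 0.1998]
orientation: [150.1, 0.1, 81.1]
contact_force: [-0.2, -0.7, -0.1]
finger_gap: 0.032
grip_force: 0.0
```

```bash
python3 - <<'E'
from go import *
cmd(*restpose(.176)); print(sense()['dq'])
s=get_image('side');t=get_image('top')
def c(p,u,v,w,h): return cv2.resize(p['img'][v:v+h,u:u+w],(400,300),interpolation=cv2.INTER_CUBIC)
cv2.imwrite('pics/hover.png',np.hstack([c(t,130,230,120,90),c(s,220,310,160,120)]))
E
```

```text
shift [0.0713 0.0039 0.0057] turn [-0.0015  0.0005  0.0011] mm 53.712147578935834
[-1.9119 -0.9764  0.9714 -0.0425 -0.0119  0.0086]
```

View pics/hover.png

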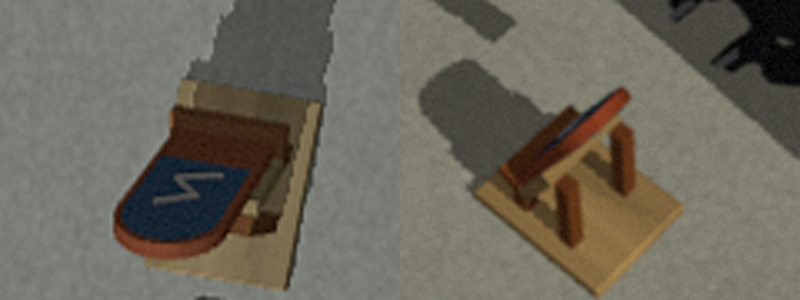

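The hover picture shows the tile still on the rest, with its crown at about (170,250) in the left panel. The open fingers are at the upper right of the side panel, (740,50). I'll line up over the tile next.

Request:
{"name": "move_arm", "arguments": {"plan": [{"x": 0.071,"y": 0.004,"z": 0.006,"ax": 0,"ay": 0,"az": 0,"claw": 32},{"x": 0.071,"y": 0.004,"z": 0.006,"ax": 0,"ay": 0,"az": 0,"claw": 32},{"x": 0.071,"y": 0.004,"z": 0.03,"ax": 0,"ay": 0,"az": 0,"claw": 32},{"x": 0.071,"y": 0.004,"z": 0.04,"ax": 0,"ay": 0,"az": 0,"claw": 32},{"x": 0.071,"y": 0.004,"z": 0.04,"ax": 0,"ay": 0,"az": 0,"claw": 32},{"x": 0.071,"y": 0.004,"z": 0.04,"ax": 0,"ay": 0,"az": 0,"claw": 32}]}}

```text
t: 5.68
ee_pos: [0.4415, 0.212, 0.1751]
orientation: [150.2, 0.1, 80.9]
contact_force: [0.3, 0.0, -0.1]
finger_gap: 0.032
grip_force: 0.0
```

```bash
python3 - <<'E'
from go import *
cmd(*restpose(.066)); print(sense()['dq'])
s=get_image('side');t=get_image('top')
def c(p,u,v,w,h): return cv2.resize(p['img'][v:v+h,u:u+w],(400,300),interpolation=cv2.INTER_CUBIC)
cv2.imwrite('pics/hover2.png',np.hstack([c(t,130,230,120,90),c(s,250,310,120,90)]))
E
```

```text
shift [ 0.0024 -0.0001  0.1121] turn [-0.0018  0.0017 -0.0002] mm 84.06753731595387
[ 0.6271 -0.9928 -0.3915  0.2185  0.1919 -0.0743]
```

View pics/hover2.png

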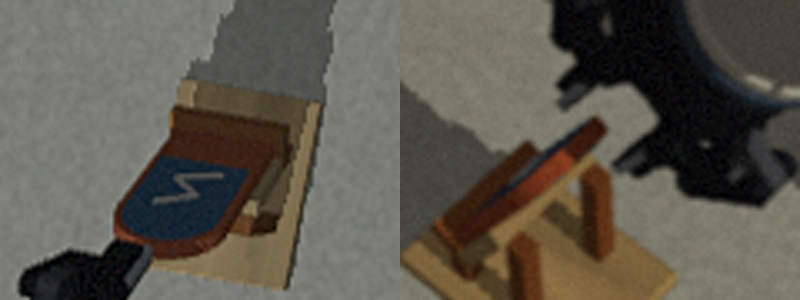

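The fingertips straddle the arch in the side panel, at (570,100) and (625,165), with the crown between them at (600,125). I'll descend and grip.

Request:
{"name": "move_arm", "arguments": {"plan": [{"x": 0.0024,"y": 0,"z": 0.03,"ax": 0,"ay": 0,"az": 0,"claw": 32},{"x": 0.0024,"y": 0,"z": 0.06,"ax": 0,"ay": 0,"az": 0,"claw": 32},{"x": 0.0024,"y": 0,"z": 0.09,"ax": 0,"ay": 0,"az": 0,"claw": 32},{"x": 0.0024,"y": 0,"z": 0.112,"ax": 0,"ay": 0,"az": 0,"claw": 32},{"x": 0.0024,"y": 0,"z": 0.112,"ax": 0,"ay": 0,"az": 0,"claw": 32},{"x": 0.0024,"y": 0,"z": 0.112,"ax": 0,"ay": 0,"az": 0,"claw": 32}]}}

```text
t: 6.28
ee_pos: [0.4833, 0.2082, 0.1027]
orientation: [150.1, 0.1, 81.0]
contact_force: [-0.1, -0.5, -0.4]
finger_gap: 0.032
grip_force: 0.0
```

Request:
{"name": "move_arm", "arguments": {"plan": [{"x": 0,"y": 0,"z": 0,"ax": 0,"ay": 0,"az": 0,"claw": 20},{"x": 0,"y": 0,"z": 0,"ax": 0,"ay": 0,"az": 0,"claw": 14},{"x": 0,"y": 0,"z": 0,"ax": 0,"ay": 0,"az": 0,"claw": 11},{"x": 0,"y": 0,"z": 0,"ax": 0,"ay": 0,"az": 0,"claw": 11},{"x": 0,"y": 0,"z": 0,"ax": 0,"ay": 0,"az": 0,"claw": 8},{"x": 0,"y": 0,"z": 0,"ax": 0,"ay": 0,"az": 0,"claw": 5},{"x": 0,"y": 0,"z": 0,"ax": 0,"ay": 0,"az": 0,"claw": 5},{"x": 0,"y": 0,"z": 0,"ax": 0,"ay": 0,"az": 0,"claw": 5}]}}

```text
t: 6.95
ee_pos: [0.4836, 0.2092, 0.1037]
orientation: [150.0, -0.0, 81.0]
contact_force: [-6.8, 0.3, 8.8]
finger_gap: 0.0095
grip_force: 58.6
```

```bash
python3 - <<'E'
from go import *
cmd(*restpose(.066)); s=sense(); print(s['ee_pos'],s['contact_force'],s['ft_torque'])
E
```

```text
shift [-0.003  -0.0013  0.0015] turn [-0.0003 -0.0003  0.0003] mm 2.7242398272271258
[0.4836 0.2092 0.1037] [-6.8266  0.3302  8.7931] [-0.062   0.3916 -0.0682]
```

Request:
{"name": "move_arm", "arguments": {"plan": [{"x": 0,"y": 0,"z": -0.02,"ax": 0,"ay": 0,"az": 0,"claw": 5},{"x": 0,"y": 0,"z": -0.05,"ax": 0,"ay": 0,"az": 0,"claw": 5},{"x": 0,"y": 0,"z": -0.09,"ax": 0,"ay": 0,"az": 0,"claw": 5},{"x": 0,"y": 0,"z": -0.13,"ax": 0,"ay": 0,"az": 0,"claw": 5},{"x": 0,"y": 0,"z": -0.17,"ax": 0,"ay": 0,"az": 0,"claw": 5},{"x": 0,"y": 0,"z": -0.17,"ax": 0,"ay": 0,"az": 0,"claw": 5},{"x": 0,"y": 0,"z": -0.17,"ax": 0,"ay": 0,"az": 0,"claw": 5}]}}

```text
t: 7.53
ee_pos: [0.4208, 0.2198, 0.215]
orientation: [150.0, -0.2, 81.1]
contact_force: [0.2, -0.0, -2.3]
finger_gap: 0.0095
grip_force: 58.9
```

```bash
python3 - <<'E'
from go import *
cmd(*clamppose(.215)); s=sense(); print(s['ee_pos'],s['contact_force'],s['ft_torque'],s['finger_gap'],s['grip_force'])
E
```

```text
shift [-0.4733  0.1729  0.0984] turn [ 0.3336 -0.0072  0.02  ] mm 385.0524028777078
[0.4208 0.2198 0.215 ] [ 0.1806 -0.0394 -2.2731] [0.0804 0.3394 0.0111] 0.00951163440582112 58.87560769915581
```

Request:
{"name": "move_arm", "arguments": {"plan": [{"x": -0.03,"y": 0.01,"z": 0.005,"ax": 0.05,"ay": 0,"az": 0,"claw": 5},{"x": -0.07,"y": 0.025,"z": 0.014,"ax": 0.1,"ay": 0,"az": 0,"claw": 5},{"x": -0.11,"y": 0.04,"z": 0.022,"ax": 0.15,"ay": 0,"az": 0.01,"claw": 5},{"x": -0.15,"y": 0.055,"z": 0.03,"ax": 0.2,"ay": 0,"az": 0.01,"claw": 5},{"x": -0.19,"y": 0.07,"z": 0.04,"ax": 0.25,"ay": -0.007,"az": 0.02,"claw": 5},{"x": -0.23,"y": 0.084,"z": 0.048,"ax": 0.3,"ay": -0.007,"az": 0.02,"claw": 5},{"x": -0.27,"y": 0.099,"z": 0.056,"ax": 0.333,"ay": -0.007,"az": 0.02,"claw": 5},{"x": -0.31,"y": 0.113,"z": 0.064,"ax": 0.333,"ay": -0.007,"az": 0.02,"claw": 5},{"x": -0.35,"y": 0.128,"z": 0.073,"ax": 0.333,"ay": -0.007,"az": 0.02,"claw": 5},{"x": -0.39,"y": 0.142,"z": 0.081,"ax": 0.333,"ay": -0.007,"az": 0.02,"claw": 5},{"x": -0.43,"y": 0.157,"z": 0.09,"ax": 0.333,"ay": -0.007,"az": 0.02,"claw": 5},{"x": -0.46,"y": 0.168,"z": 0.096,"ax": 0.333,"ay": -0.007,"az": 0.02,"claw": 5},{"x": -0.473,"y": 0.173,"z": 0.098,"ax": 0.333,"ay": -0.007,"az": 0.02,"claw": 5},{"x": -0.473,"y": 0.173,"z": 0.098,"ax": 0.333,"ay": -0.007,"az": 0.02,"claw": 5},{"x": -0.473,"y": 0.173,"z": 0.098,"ax": 0.333,"ay": -0.007,"az": 0.02,"claw": 5},{"x": -0.473,"y": 0.173,"z": 0.098,"ax": 0.333,"ay": -0.007,"az": 0.02,"claw": 5}]}}

```text
t: 8.87
ee_pos: [0.512, -0.1539, 0.2136]
orientation: [-179.8, 0.2, 79.1]
contact_force: [0.4, 1.3, -1.6]
finger_gap: 0.0095
grip_force: 58.8
```

```bash
python3 - <<'E'
from go import *
cmd(*clamppose(.215)); st=sense(); print(st['ee_pos'],st['contact_force'],st['dq'])
s=get_image('side');t=get_image('top')
for q in('tile','tile_top','clamp','slot_floor','jaw_top'):
    for a in spot_point(s,q):
        for b in spot_point(t,q):
            X,e=tri(ray(s,a['xy']),ray(t,b['xy']))
            if e<.012: print(q,X,round(e,4),round(a['confidence'],2),round(b['confidence'],2))
def c(p,u,v,w,h): return cv2.resize(p['img'][v:v+h,u:u+w],(400,300),interpolation=cv2.INTER_CUBIC)
cv2.imwrite('pics/pre.png',np.hstack([c(t,310,215,120,90),c(s,300,180,160,120)]))
E
```

```text
shift [ 0.0002  0.0016 -0.0018] turn [-0.0019  0.0017 -0.0007] mm 1.830497370354024
[ 0.512  -0.1539  0.2136] [ 0.393   1.2584 -1.5983] [ 0.7679 -0.7093 -0.009   0.0735  0.0413 -0.1546]
tile [ 0.5152 -0.1603  0.1475] 0.0028 0.57 0.43
clamp [ 0.5174 -0.153  -0.0012] 0.0107 0.74 0.63
clamp [ 0.6853 -0.1408  0.0009] 0.0024 0.58 0.72
slot_floor [ 0.5203 -0.1576  0.0192] 0.0079 0.76 0.77
slot_floor [ 0.6831 -0.1359  0.0144] 0.0024 0.65 0.7
jaw_top [ 0.5153 -0.1588  0.0517] 0.0015 0.84 0.68
jaw_top [ 0.5125 -0.1439  0.0657] 0.0064 0.84 0.57
jaw_top [ 0.6909 -0.1452  0.0472] 0.0002 0.55 0.49
```

View pics/pre.png

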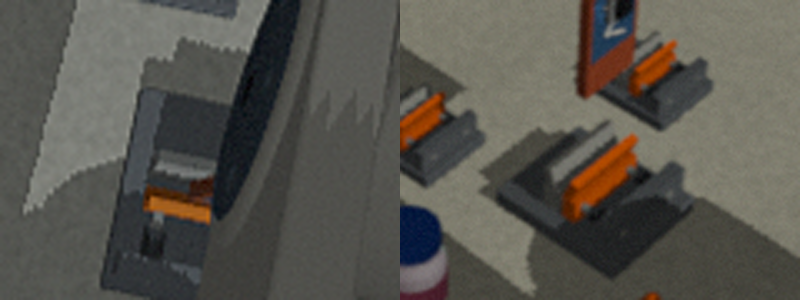

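The right panel shows the tile hanging upright above the large clamp. Its lower corners are at about (585,97) and (635,62), and the slot lies below. The measured foot height of 0.1475 m matches the expected 0.147 m. I'll lower it to just over the mouth and compare it with the model.

Request:
{"name": "move_arm", "arguments": {"plan": [{"x": 0.0027,"y": 0.0,"z": 0.02,"ax": 0,"ay": 0,"az": 0,"claw": 5},{"x": 0.0027,"y": 0.0,"z": 0.05,"ax": 0,"ay": 0,"az": 0,"claw": 5},{"x": 0.0027,"y": 0.0,"z": 0.08,"ax": 0,"ay": 0,"az": 0,"claw": 5},{"x": 0.0027,"y": 0.0,"z": 0.093,"ax": 0,"ay": 0,"az": 0,"claw": 5},{"x": 0.0027,"y": 0.0,"z": 0.093,"ax": 0,"ay": 0,"az": 0,"claw": 5},{"x": 0.0027,"y": 0.0,"z": 0.093,"ax": 0,"ay": 0,"az": 0,"claw": 5}]}}

```text
t: 10.17
ee_pos: [0.5129, -0.1531, 0.1448]
orientation: [-179.9, 0.2, 79.1]
contact_force: [-0.7, 0.4, -2.2]
finger_gap: 0.0092
grip_force: 58.8
```

```bash
python3 - <<'E'
from go import *
cmd(*clamppose(.144)); st=sense(); print(st['ee_pos'],st['contact_force'],st['ft_torque'])
s=get_image('side');t=get_image('top')
for q in('tile','slot_floor','jaw_top'):
    for a in spot_point(s,q):
        for b in spot_point(t,q):
            X,e=tri(ray(s,a['xy']),ray(t,b['xy']))
            if e<.012: print(q,X,round(e,4))
k=8; u0,v0,w,h=335,195,100,75
im=cv2.resize(s['img'][v0:v0+h,u0:u0+w],(w*k,h*k),interpolation=cv2.INTER_CUBIC)
R=Ro.from_euler('xyz',st['orientation'],degrees=True).as_matrix()
def draw(pts,col):
    uv=[((np.array(proj(s,X))-[u0,v0]+.5)*k).astype(int) for X in pts]
    cv2.polylines(im,[np.array(uv)],True,col,1)
# tile front (jaw-side) face & foot, tool frame: x=tile y, y=tile x, z=-tile z ; foot 66.5 ahead, centre -2 in x
f=lambda x,y,z: st['ee_pos']+R@(np.array([y-2.2,x,66.5-z])/1000)
draw([f(-5,-30,0),f(-5,30,0),f(-5,30,60),f(-5,-30,60)],(0,255,0))
draw([f(-5,-30,0),f(-5,30,0),f(5,30,0),f(5,-30,0)],(0,255,0))
C=T(*CLAMP)
draw(C(np.array([[-9,-40,63],[-9,40,63],[-2,40,43],[-2,-40,43]])/1000),(255,0,255))
draw(C(np.array([[12,-40,63],[12,40,63],[5,40,43],[5,-40,43]])/1000),(255,255,0))
draw(C(box(-65,65,-55,55,0,18)[[1,3,7,5]]),(255,255,255))
cv2.imwrite('pics/ov.png',im)
E
```

```text
shift [-0.0012  0.0006  0.0011] turn [-0.0012  0.0019 -0.0007] mm 1.2635007703705126
[ 0.5129 -0.1531  0.1448] [-0.6938  0.3742 -2.1575] [-0.0357  0.0221  0.0809]
slot_floor [ 0.6842 -0.1372  0.0152] 0.0042
slot_floor [ 0.5186 -0.1616  0.0172] 0.0039
jaw_top [ 0.6849 -0.1415  0.0555] 0.0016
```

View pics/ov.png

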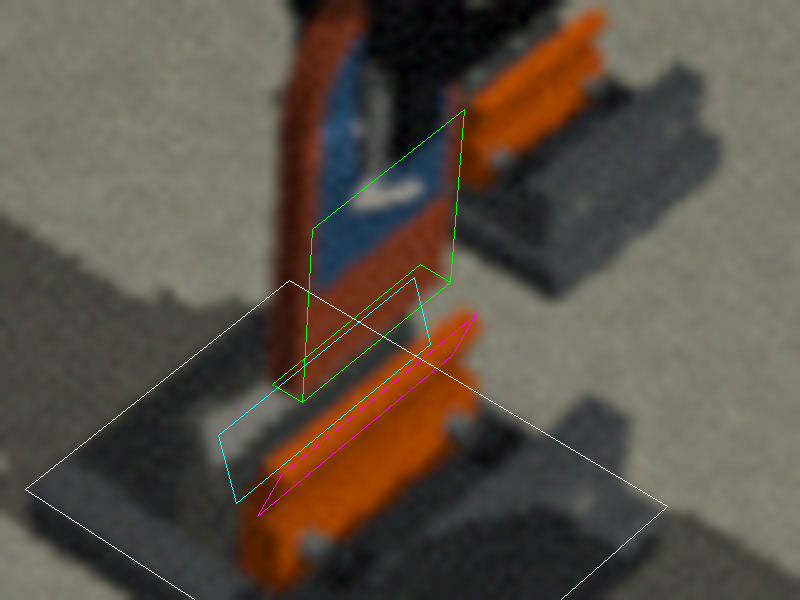

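The overlay shows the tile's lower corner at (300,395) against a predicted (302,402), so the held tile is where I expect. The jaw's top ridge runs from (265,470) to (478,318), slightly to +x/+y of the model. I'll check the jaw and fence from their colours in the first pictures.

```bash
python3 - <<'E'
from go import *
P={n:get_image(n) for n in('side','top')}
def loc(X): return (rz(CLAMP[2]).T@(np.asarray(X)-[CLAMP[0],CLAMP[1],0]))*1000
for n,roi in(('top',(335,240,75,75)),('side',(355,225,50,50))):
    im=cv2.imread(f'pics/{n}0.png'); p=P[n]; hsv=cv2.cvtColor(im,cv2.COLOR_BGR2HSV)
    m=((hsv[...,0]<20)&(hsv[...,1]>150)&(hsv[...,2]>60)); z=np.zeros_like(m); u,v,w,h=roi; z[v:v+h,u:u+w]=m[v:v+h,u:u+w]
    nc,lab,stt,_=cv2.connectedComponentsWithStats(z.astype(np.uint8)); k=1+np.argmax(stt[1:,4]); z=lab==k
    ys,xs=np.nonzero(z); print(n,stt[k])
    for zz in(.018,.043,.063):
        L=np.array([loc(atz(ray(p,(a,b),False),zz)) for a,b in zip(xs,ys)])
        print(zz,'x',np.percentile(L[:,0],[0,2,5,50,95,98,100]),'y',np.percentile(L[:,1],[0,2,50,98,100]))
    # grey profile along clamp x at z=.063 and y slices (mean), in top
    for zz,ylist in((.063,(-30,-20)),(.063,(15,25))):
        pr=[]
        for X in range(-20,24,2):
            vals=[]
            for Y in np.linspace(*ylist,9):
                a,b=proj(p,T(*CLAMP)(np.array([[X,Y,zz*1000]])/1000)[0])
                vals.append(cv2.getRectSubPix(im,(1,1),(float(a),float(b)))[0,0])
            pr.append((X,*np.mean(vals,0).astype(int)))
        print(n,ylist,[tuple(map(int,q)) for q in pr])
    # model orange ridge prediction
E
```

```text
top [353 271  41  15 282]
0.018 x [-12.9683 -12.3101 -11.7223  -5.2982   1.368    1.8269   2.1721] y [-48.0791 -46.0773  -5.0545  36.7117  38.4622]
0.043 x [-13.7381 -13.0979 -12.5264  -6.2791   0.2036   0.6498   0.9855] y [-43.4034 -41.4566  -1.5632  39.0534  40.7556]
0.063 x [-14.3539 -13.7283 -13.1697  -7.0639  -0.728   -0.2918   0.0363] y [-39.6628 -37.7601   1.2299  40.9266  42.5904]
top (-30, -20) [(-20, 70, 70, 67), (-18, 75, 75, 69), (-16, 75, 75, 74), (-14, 56, 80, 117), (-12, 24, 86, 153), (-10, 26, 88, 153), (-8, 23, 84, 148), (-6, 15, 60, 111), (-4, 2, 31, 66), (-2, 9, 35, 68), (0, 29, 39, 59), (2, 50, 47, 42), (4, 51, 47, 43), (6, 46, 46, 44), (8, 51, 53, 51), (10, 79, 81, 78), (12, 105, 107, 103), (14, 99, 100, 98), (16, 82, 84, 81), (18, 71, 73, 71), (20, 74, 76, 74), (22, 67, 67, 65)]
top (15, 25) [(-20, 49, 47, 44), (-18, 50, 46, 42), (-16, 49, 46, 43), (-14, 34, 43, 61), (-12, 8, 42, 84), (-10, 9, 44, 88), (-8, 8, 44, 86), (-6, 8, 41, 79), (-4, 5, 35, 70), (-2, 6, 35, 70), (0, 21, 37, 61), (2, 48, 47, 45), (4, 50, 46, 42), (6, 48, 47, 44), (8, 50, 51, 48), (10, 51, 
[... 654 characters left out ...]
72, 175), (-6, 25, 81, 168), (-4, 56, 90, 145), (-2, 76, 94, 112), (0, 77, 86, 88), (2, 72, 80, 79), (4, 80, 87, 87), (6, 96, 103, 104), (8, 107, 115, 115), (10, 110, 117, 117), (12, 109, 116, 117), (14, 105, 113, 113), (16, 96, 102, 103), (18, 78, 82, 84), (20, 66, 72, 72), (22, 77, 85, 87)]
side (15, 25) [(-20, 1, 60, 148), (-18, 1, 56, 139), (-16, 0, 48, 120), (-14, 0, 39, 98), (-12, 1, 35, 87), (-10, 0, 34, 85), (-8, 1, 35, 87), (-6, 8, 37, 85), (-4, 23, 41, 73), (-2, 38, 46, 58), (0, 47, 50, 50), (2, 51, 54, 53), (4, 59, 64, 65), (6, 63, 68, 68), (8, 58, 62, 62), (10, 52, 55, 55), (12, 48, 52, 52), (14, 48, 51, 51), (16, 46, 50, 50), (18, 45, 49, 48), (20, 42, 47, 47), (22, 41, 44, 43)]
```

Both views put the jaw and fence about 3 mm further to +x than the block outline did, so the block isn't centred on the slot. I'll shift the target by +2 mm, which keeps the tile slightly on the sprung side, and go down in steps while watching the force.

Request:
{"name": "move_arm", "arguments": {"plan": [{"x": 0.0013,"y": 0.0033,"z": 0,"ax": 0,"ay": 0,"az": 0,"claw": 5},{"x": 0.0013,"y": 0.0033,"z": 0,"ax": 0,"ay": 0,"az": 0,"claw": 5},{"x": 0.0013,"y": 0.0033,"z": 0.008,"ax": 0,"ay": 0,"az": 0,"claw": 5},{"x": 0.0013,"y": 0.0033,"z": 0.016,"ax": 0,"ay": 0,"az": 0,"claw": 5},{"x": 0.0013,"y": 0.0033,"z": 0.024,"ax": 0,"ay": 0,"az": 0,"claw": 5},{"x": 0.0013,"y": 0.0033,"z": 0.03,"ax": 0,"ay": 0,"az": 0,"claw": 5},{"x": 0.0013,"y": 0.0033,"z": 0.03,"ax": 0,"ay": 0,"az": 0,"claw": 5},{"x": 0.0013,"y": 0.0033,"z": 0.03,"ax": 0,"ay": 0,"az": 0,"claw": 5}]}}

```text
t: 11.53
ee_pos: [0.5158, -0.1527, 0.1219]
orientation: [-180.0, 0.2, 79.1]
contact_force: [1.3, -0.5, -2.6]
finger_gap: 0.0095
grip_force: 58.9
```

Request:
{"name": "move_arm", "arguments": {"plan": [{"x": 0,"y": 0,"z": 0.005,"ax": 0,"ay": 0,"az": 0,"claw": 5},{"x": 0,"y": 0,"z": 0.01,"ax": 0,"ay": 0,"az": 0,"claw": 5},{"x": 0,"y": 0,"z": 0.01,"ax": 0,"ay": 0,"az": 0,"claw": 5},{"x": 0,"y": 0,"z": 0.01,"ax": 0,"ay": 0,"az": 0,"claw": 5}]}}

```text
t: 11.87
ee_pos: [0.5172, -0.153, 0.115]
orientation: [179.8, 0.2, 79.1]
contact_force: [5.9, -2.4, -2.1]
finger_gap: 0.0094
grip_force: 58.8
```

Request:
{"name": "move_arm", "arguments": {"plan": [{"x": 0,"y": 0.001,"z": 0.004,"ax": 0,"ay": 0,"az": 0,"claw": 5},{"x": 0,"y": 0.001,"z": 0.008,"ax": 0,"ay": 0,"az": 0,"claw": 5},{"x": 0,"y": 0.001,"z": 0.012,"ax": 0,"ay": 0,"az": 0,"claw": 5},{"x": 0,"y": 0.001,"z": 0.012,"ax": 0,"ay": 0,"az": 0,"claw": 5},{"x": 0,"y": 0.001,"z": 0.012,"ax": 0,"ay": 0,"az": 0,"claw": 5}]}}

```text
t: 12.28
ee_pos: [0.517, -0.153, 0.106]
orientation: [180.0, 0.2, 79.1]
contact_force: [3.2, -1.1, 0.5]
finger_gap: 0.0097
grip_force: 59.6
```

Request:
{"name": "move_arm", "arguments": {"plan": [{"x": 0,"y": 0,"z": 0.005,"ax": 0,"ay": 0,"az": 0,"claw": 5},{"x": 0,"y": 0,"z": 0.01,"ax": 0,"ay": 0,"az": 0,"claw": 5},{"x": 0,"y": 0,"z": 0.015,"ax": 0,"ay": 0,"az": 0,"claw": 5},{"x": 0,"y": 0,"z": 0.02,"ax": 0,"ay": 0,"az": 0,"claw": 5},{"x": 0,"y": 0,"z": 0.02,"ax": 0,"ay": 0,"az": 0,"claw": 5},{"x": 0,"y": 0,"z": 0.02,"ax": 0,"ay": 0,"az": 0,"claw": 5}]}}

```text
t: 12.78
ee_pos: [0.5167, -0.153, 0.09]
orientation: [-180.0, 0.2, 79.1]
contact_force: [6.2, -1.5, -2.8]
finger_gap: 0.0095
grip_force: 58.9
```

Request:
{"name": "move_arm", "arguments": {"plan": [{"x": 0,"y": 0,"z": 0.003,"ax": 0,"ay": 0,"az": 0,"claw": 5},{"x": 0,"y": 0,"z": 0.006,"ax": 0,"ay": 0,"az": 0,"claw": 5},{"x": 0,"y": 0,"z": 0.006,"ax": 0,"ay": 0,"az": 0,"claw": 5},{"x": 0,"y": 0,"z": 0.006,"ax": 0,"ay": 0,"az": 0,"claw": 5}]}}

```text
t: 13.12
ee_pos: [0.5168, -0.153, 0.0857]
orientation: [180.0, 0.2, 79.1]
contact_force: [7.2, -2.4, -1.1]
finger_gap: 0.0093
grip_force: 59.3
```

Request:
{"name": "move_arm", "arguments": {"plan": [{"x": 0,"y": 0,"z": 0.002,"ax": 0,"ay": 0,"az": 0,"claw": 5},{"x": 0,"y": 0,"z": 0.004,"ax": 0,"ay": 0,"az": 0,"claw": 5},{"x": 0,"y": 0,"z": 0.004,"ax": 0,"ay": 0,"az": 0,"claw": 5},{"x": 0,"y": 0,"z": 0.004,"ax": 0,"ay": 0,"az": 0,"claw": 5}]}}

```text
t: 13.45
ee_pos: [0.5171, -0.1533, 0.0845]
orientation: [180.0, 0.2, 79.1]
contact_force: [0.2, -1.3, 20.2]
finger_gap: 0.009
grip_force: 62.6
```

```bash
python3 - <<'E'
from go import *
st=sense(); print(st['ee_pos'],st['contact_force'],st['ft_torque'])
s=get_image('side')
k=8; u0,v0,w,h=335,195,100,75
cv2.imwrite('pics/in.png',cv2.resize(s['img'][v0:v0+h,u0:u0+w],(w*k,h*k),interpolation=cv2.INTER_CUBIC))
E
```

```text
[ 0.5171 -0.1533  0.0845] [ 0.1517 -1.2513 20.2457] [-0.019  -0.2581 -0.3727]
```

View pics/in.png

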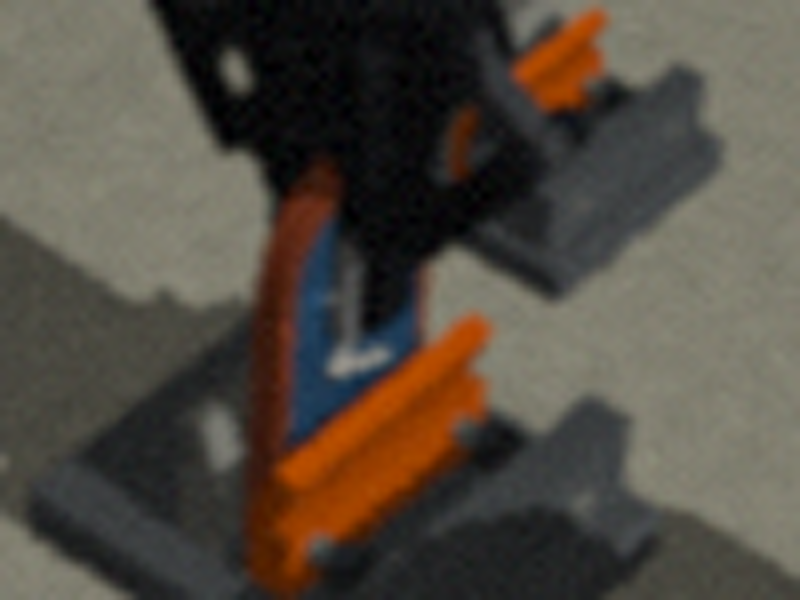

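The tile is in the slot between the fence and the orange jaw. Its left edge enters at (265,500) and the arch is at (310,180). The TCP stopped at 84.5 mm, exactly the height expected at the floor. I'll give it one small confirming press and then let go.

Request:
{"name": "move_arm", "arguments": {"plan": [{"x": 0,"y": 0,"z": 0.001,"ax": 0,"ay": 0,"az": 0,"claw": 5},{"x": 0,"y": 0,"z": 0.001,"ax": 0,"ay": 0,"az": 0,"claw": 5},{"x": 0,"y": 0,"z": 0.001,"ax": 0,"ay": 0,"az": 0,"claw": 5}]}}

```text
t: 13.75
ee_pos: [0.5172, -0.1533, 0.0844]
orientation: [179.9, 0.2, 79.1]
contact_force: [-1.5, -1.7, 29.3]
finger_gap: 0.0093
grip_force: 63.9
```

Request:
{"name": "move_arm", "arguments": {"plan": [{"x": 0,"y": 0,"z": 0,"ax": 0,"ay": 0,"az": 0,"claw": 9},{"x": 0,"y": 0,"z": -0.003,"ax": 0,"ay": 0,"az": 0,"claw": 12},{"x": 0,"y": 0,"z": -0.003,"ax": 0,"ay": 0,"az": 0,"claw": 20},{"x": 0,"y": 0,"z": -0.003,"ax": 0,"ay": 0,"az": 0,"claw": 30},{"x": 0,"y": 0,"z": -0.003,"ax": 0,"ay": 0,"az": 0,"claw": 32},{"x": 0,"y": 0,"z": -0.003,"ax": 0,"ay": 0,"az": 0,"claw": 32},{"x": 0,"y": 0,"z": -0.003,"ax": 0,"ay": 0,"az": 0,"claw": 32}]}}

```text
t: 14.33
ee_pos: [0.5156, -0.1526, 0.0841]
orientation: [-179.9, 0.2, 79.1]
contact_force: [-0.4, -0.1, -0.0]
finger_gap: 0.0322
grip_force: 0.0
```

Request:
{"name": "move_arm", "arguments": {"plan": [{"x": 0,"y": 0,"z": -0.03,"ax": 0,"ay": 0,"az": 0,"claw": 32},{"x": 0,"y": 0,"z": -0.07,"ax": 0,"ay": 0,"az": 0,"claw": 32},{"x": 0,"y": 0,"z": -0.12,"ax": 0,"ay": 0,"az": 0,"claw": 32},{"x": 0,"y": 0,"z": -0.17,"ax": 0,"ay": 0,"az": 0,"claw": 32},{"x": 0,"y": 0,"z": -0.2,"ax": 0,"ay": 0,"az": 0,"claw": 32},{"x": -0.05,"y": 0,"z": -0.2,"ax": 0,"ay": 0,"az": 0,"claw": 32},{"x": -0.1,"y": 0,"z": -0.2,"ax": 0,"ay": 0,"az": 0,"claw": 32},{"x": -0.15,"y": 0,"z": -0.2,"ax": 0,"ay": 0,"az": 0,"claw": 32},{"x": -0.2,"y": 0,"z": -0.2,"ax": 0,"ay": 0,"az": 0,"claw": 32},{"x": -0.25,"y": 0,"z": -0.2,"ax": 0,"ay": 0,"az": 0,"claw": 32},{"x": -0.3,"y": 0,"z": -0.2,"ax": 0,"ay": 0,"az": 0,"claw": 32},{"x": -0.35,"y": 0,"z": -0.2,"ax": 0,"ay": 0,"az": 0,"claw": 32},{"x": -0.35,"y": 0,"z": -0.2,"ax": 0,"ay": 0,"az": 0,"claw": 32},{"x": -0.35,"y": 0,"z": -0.2,"ax": 0,"ay": 0,"az": 0,"claw": 32},{"x": -0.35,"y": 0,"z": -0.2,"ax": 0,"ay": 0,"az": 0,"claw": 32},{"x": -0.35,"y": 0,"z": -0.2,"ax": 0,"ay": 0,"az": 0,"claw": 32}]}}

```text
t: 15.67
ee_pos: [0.4671, -0.409, 0.2352]
orientation: [-179.9, 0.1, 79.2]
contact_force: [-0.2, -0.0, -0.2]
finger_gap: 0.032
grip_force: 0.0
```

```bash
python3 - <<'E'
from go import *
s=get_image('side');t=get_image('top')
for q in('tile_top','tile','jar_blue','jar_pink','maquette'):
    for a in spot_point(s,q):
        for b in spot_point(t,q):
            X,e=tri(ray(s,a['xy']),ray(t,b['xy']))
            if e<.012: print(q,X,round(e,4))
def c(p,u,v,w,h): return cv2.resize(p['img'][v:v+h,u:u+w],(400,300),interpolation=cv2.INTER_CUBIC)
cv2.imwrite('pics/end.png',np.vstack([np.hstack([c(t,310,215,120,90),c(s,320,190,120,90)]),np.hstack([c(t,0,0,640,480),c(s,0,0,640,480)])]))
E
```

```text
tile_top [ 0.5193 -0.1552  0.1394] 0.0025
tile [ 0.5184 -0.1564  0.0192] 0.0067
jar_blue [0.7149 0.0396 0.0146] 0.001
jar_pink [0.5811 0.0124 0.0148] 0.0018
maquette [ 0.4041 -0.0153  0.0114] 0.0015
```

View pics/end.png

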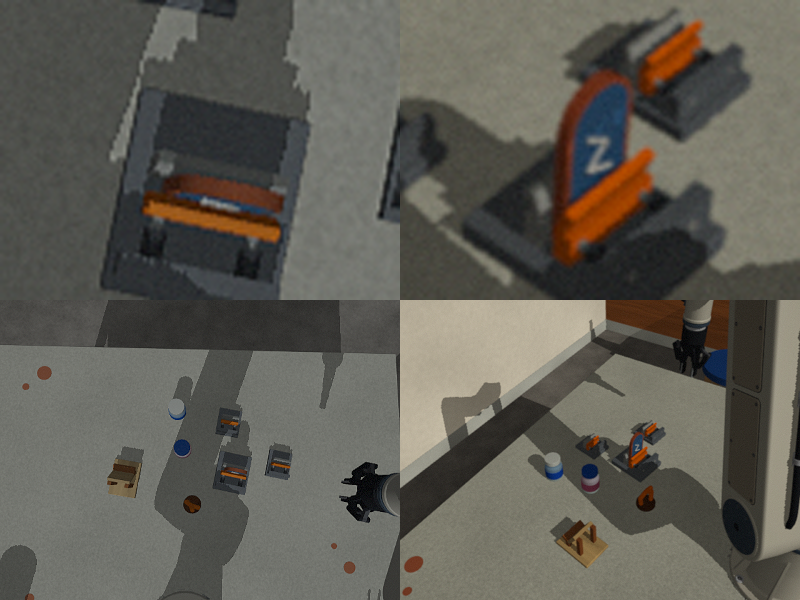

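In the last picture the tile stands upright in the large clamp, arch up: crown at (600,75) and foot in the slot at (565,250) in the upper right panel. The measured crown height is 139 mm against 138 mm for a seated tile, and the foot is at 19 mm. The jars and the maquette haven't moved, and the arm is clear.

```bash
python3 -c "
from workcell import ticket
print(ticket.hand_in())"
```

```text
the job is handed in; nothing more can be done
None
```

The blue tile is standing in the largest clamp, arch up and upright. It is about midway along the jaws and pressed home onto the slot floor (peak press about 29 N); the jars and maquette were left alone, and the job is handed in.

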